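Find the full sweets tin by its weight

ROBOT

A 7-joint arm with a two-finger parallel gripper is mounted at the origin on the work surface. World frame = base frame: x ahead of the robot, y to its left, z up, the work surface at z = 0. Lengths are in mm, angles in rad, forces in N, time in s.
With the tool pointing down it reaches from about 375 to 925 mm from the base axis. Payload 3.1 kg.
Tool frame: the origin (TCP) lies between the finger pads; the fingertips stand 25 mm ahead of it and the grasp point (between the pads) lies 6 mm ahead of it (bot.finger_overhang is the distance from the TCP to the fingertips, in mm); z points along the fingers, y is the direction in which the jaws open and shut (so a half turn about z gives the same grasp; the last joint's range is limited). The gripper opens to 85 mm and grips with 20 to 120 N. Pads are 22 mm wide; open, the fingers measure 114 mm over their backs; the gripper's body (76 mm by 85 mm) begins 54 mm behind the grasp point. The pads swing forward as they close: fully open they stand 13 mm farther back than shut.
Start: joints at [-1.207, 0.383, 0.044, 1.598, -0.018, 1.161, -0.05], TCP at [289.594, 581.927, 256.269] pointing down, gripper open.
Joint ranges: [-2.61, 2.61], [-0.41, 2.15], [-1.48, 1.57], [0, 2.5], [-1.57, 4.71], [0.05, 1.97], [-2.85, 2.85]. Speed limits (rad/s): [2.79, 2.79, 3.14, 3.14, 3.14, 3.14, 3.14].

INTERFACE

Orientations are given as a unit quaternion [w, x, y, z].
In Python, from rig import bot gives the robot as it stands. The module is installed in compiled form; this text tells all that it offers.
- The arm moves only by the tool move_arm, never from a script. Its argument "steps" is one flat list of numbers, 4 for each row, row after row: the shift along the tool's x, y, z in m, then the turn about the tool's z in rad. A call has 1 to 8 rows; each row is the pose to reach, as a shift and turn from the pose measured when the call began, along the tool's axes at that moment; what a row does not reach only later rows make up. A row lasts 1/12 s, in which the tool goes at most 41.7 mm and 7.16 degrees, less where a joint would pass 70% of its speed; a pose out of reach is approached as far as the arm can. A call with a gripper value outside its range is refused whole. "fingers" is the opening, from 0 (shut) to 1 (fully open), set as the call begins (left out, the last holds). The fingers move at their own pace and stop on an object; "grip_force" is the grip in N (left out, the last holds). Time passes only in rows, so rows that repeat a pose let the fingers close. It gives the time, the measured TCP pose, the force and the opening at its end, in the units of the state.
- bot.state(): the state, without advancing time (a new reading comes with each control period).
- bot.read_camera(name): name is "scene" or "top"; returns a dict with "frame" (400x640x3 uint8, red, green, blue), "K" (3x3 intrinsics, pixels), "k1" (the pictures are not rectified: a ray, as slopes to the right and down, at radius r is drawn at 1 + k1 r^2 times it, then the intrinsics apply), "pose" (4x4, takes a point from camera to world coordinates). Camera axes: x right, y down, z forward; pixel columns grow to the right and rows downward; lengths in mm; the calibration is good to about 2 mm. A picture is of the moment at which its call begins. There is no depth.
- bot.finish_job(): hands the job in, once; it reports no verdict.
The state is a dict: "clock": time; "joint_positions": joint angles; "qd": joint speeds; "effort": joint torques, N m; "position": TCP position; "tool_rot": TCP orientation; "force": force on the tool from outside, world axes, zero at the start; "moment": the same for the moment, N m; "grip_width": finger opening in mm.
Only numpy, scipy, OpenCV 4.12 (cv2) and the standard library are available. Lean on these libraries where they do the work, as an engineer would, in place of code of your own. Each camera call takes 0.05 s, during which the arm holds its last target.

TASK

Swing the tray's carrying handle over to the far side and down until it rests fully in its two catches, out of the way of the three tins. Then, one after the other from the robot's left to its right, lift each tin straight up by about 5 cm, feel its weight for a moment and set it back upright in its own compartment (the last may stay in the hand if it is the heaviest). Finish while holding the heaviest tin up in the gripper, upright and still, more than 10 cm above where it stood, not put down or let go, with the lighter two back in place and the other things on the sideboard left where they are.

Things in the scene. Friction and masses are not known exactly. Their poses are not given: they have to be found in the camera images.
- tray: fixed low beechwood tray, 117 mm (x) by 341 mm (y), walls and two partitions 20 mm high, 5 mm thick, floor 5 mm thick. Three square 107 mm compartments, centres at y = +112 (left), 0, -112 mm (right). Origin: centre of its underside, on the sideboard; x points away from the robot (turned up to 0.25 rad), y left, z up
- handle_hinge (a point): point on the handle's hinge axis, above the tray's centre: x = 0, y = 0, z = 35 mm in the tray's frame; the axis runs along the tray's y. It is carried by ears 46 mm high at the tray's ends, y = +-173 mm
- handle (a joint): angle of the tray's bail handle, rad: 0 = upright over the tins, positive = leaning to the tray's far side (+x), 1.571 = level, lying in both catches (stop). Friction (0.2 N m) keeps it wherever it is left; swinging it takes about 2 to 3 N at the grip. Starts between -0.4 and 0.6
- handle_grip (a point): middle of the handle's round beechwood grip, 115 mm from the hinge axis; grip 14 mm thick, 120 mm long along the tray's y, then 8 mm bar to side arms at y = +-183 mm. It clears the tins all along its swing and can turn in a pinch. When down it lies 35 mm above the sideboard, with 49 mm free between it and the tray's far wall
- catches (a point): point half-way between the two cradle catches, where the middle of the grip lies when the handle is down: x = 115, y = 0, z = 35 mm in the tray's frame. The aluminium catches stick out of the tray's far wall at y = +-120 mm from here, 14 mm wide, lips up to 43 mm above the sideboard
- tin_a_mid (a point): centre (half-way up) of one of three identical closed tins: plain aluminium cylinder, 58 mm diameter (59 at the lid), 75 mm tall, upright, z axis up; this point starts 42.5 mm above the sideboard. One tin in each compartment, up to 12 mm off its centre, in random order; the names tell nothing. Two weigh 0.14 to 0.22 kg, one 0.45 to 0.55 kg
- tin_b_mid (a point): centre (half-way up) of one of three identical closed tins: plain aluminium cylinder, 58 mm diameter (59 at the lid), 75 mm tall, upright, z axis up; this point starts 42.5 mm above the sideboard. One tin in each compartment, up to 12 mm off its centre, in random order; the names tell nothing. Two weigh 0.14 to 0.22 kg, one 0.45 to 0.55 kg
- tin_c_mid (a point): centre (half-way up) of one of three identical closed tins: plain aluminium cylinder, 58 mm diameter (59 at the lid), 75 mm tall, upright, z axis up; this point starts 42.5 mm above the sideboard. One tin in each compartment, up to 12 mm off its centre, in random order; the names tell nothing. Two weigh 0.14 to 0.22 kg, one 0.45 to 0.55 kg
- stand: bystander: three-tier aluminium sweets stand, 200 mm diameter, 256 mm tall, left of the tray; origin under its centre
- bonbonniere: bystander: lidded green glass bonbonniere with ball knob, 116 mm diameter, 137 mm tall, right of the tray; origin under its centre
- press: bystander: beechwood ma'amoul press, 130 mm wide (y), 129 mm long with its stub handle (x), 46 mm high, to the right of the tray; origin under its centre
- saucer: bystander: white ceramic saucer, 140 mm diameter, 17 mm high, to the left of the tray; origin under its centre
Mind the look-alikes: they are no part of the job. What is shaped like the part that bears tin_b_mid but pink is not meant.

How it is judged (in metres and radians):
On the way, in this order (a step that is already met when the one before it is completed fails the run):
1. the handle is swung down into its catches (value of joint handle above 1.48 rad), for 0.2 s.
2. then the left tin is lifted over its compartment, at least 3 cm, held by the fingers (((z of tin_a_mid in the frame of tray above 0.0725 m and y of tin_a_mid in the frame of tray between 0.056 and 0.17 m and contact force between tin_a and tray below 0.05 N and contact force between the fingers and tin_a above 0.5 N) or (z of tin_b_mid in the frame of tray above 0.0725 m and y of tin_b_mid in the frame of tray between 0.056 and 0.17 m and contact force between tin_b and tray below 0.05 N and contact force between the fingers and tin_b above 0.5 N) or (z of tin_c_mid in the frame of tray above 0.0725 m and y of tin_c_mid in the frame of tray between 0.056 and 0.17 m and contact force between tin_c and tray below 0.05 N and contact force between the fingers and tin_c above 0.5 N))), for 0.2 s.
3. then the middle tin is lifted over its compartment, at least 3 cm, held by the fingers (((z of tin_a_mid in the frame of tray above 0.0725 m and y of tin_a_mid in the frame of tray between -0.056 and 0.056 m and contact force between tin_a and tray below 0.05 N and contact force between the fingers and tin_a above 0.5 N) or (z of tin_b_mid in the frame of tray above 0.0725 m and y of tin_b_mid in the frame of tray between -0.056 and 0.056 m and contact force between tin_b and tray below 0.05 N and contact force between the fingers and tin_b above 0.5 N) or (z of tin_c_mid in the frame of tray above 0.0725 m and y of tin_c_mid in the frame of tray between -0.056 and 0.056 m and contact force between tin_c and tray below 0.05 N and contact force between the fingers and tin_c above 0.5 N))), for 0.2 s.
4. then the right tin is lifted over its compartment, at least 3 cm, held by the fingers (((z of tin_a_mid in the frame of tray above 0.0725 m and y of tin_a_mid in the frame of tray between -0.17 and -0.056 m and contact force between tin_a and tray below 0.05 N and contact force between the fingers and tin_a above 0.5 N) or (z of tin_b_mid in the frame of tray above 0.0725 m and y of tin_b_mid in the frame of tray between -0.17 and -0.056 m and contact force between tin_b and tray below 0.05 N and contact force between the fingers and tin_b above 0.5 N) or (z of tin_c_mid in the frame of tray above 0.0725 m and y of tin_c_mid in the frame of tray between -0.17 and -0.056 m and contact force between tin_c and tray below 0.05 N and contact force between the fingers and tin_c above 0.5 N))), for 0.2 s.
At the end, for the whole second after the job is handed in: Heaviest tin held by the fingers 9 cm or more above its standing height, under 0.3 rad tilt, below 0.05 m/s, touching nothing else; the other two upright (0.08 rad), at rest, untouched on the tray floor within 60 mm of their start; handle within 0.09 rad of level (value of joint handle above 1.48 rad and z of tin_b_mid in the frame of tray above 0.1325 m and angle between tin_b_mid's own z axis and vertical below 0.3 rad and linear speed of tin_b below 0.05 m/s and contact force between the fingers and tin_b above 0.5 N and contact force between tin_b and tray below 0.05 N and contact force between each of tin_b, the fingers and tin_a below 0.05 N and contact force between each of tin_b, the fingers and tin_c below 0.05 N and contact force between tin_b and stand below 0.05 N and contact force between tin_b and bonbonniere below 0.05 N and contact force between tin_b and press below 0.05 N and contact force between tin_b and saucer below 0.05 N and distance of each of tin_a_mid, tin_c_mid from where it was at the start of the episode below 0.06 m and z of tin_a_mid in the frame of tray between 0.038 and 0.047 m and angle between each of tin_a_mid, tin_c_mid's own z axis and vertical below 0.08 rad and linear speed of each of tin_a, tin_c below 0.03 m/s and z of tin_c_mid in the frame of tray between 0.038 and 0.047 m); the arm keeps its last pose, push and grip.
It fails at once if the stand is pushed more than 15 mm (distance of stand from where it was at the start of the episode above 0.015 m).
It fails at once if the bonbonniere is pushed more than 15 mm (distance of bonbonniere from where it was at the start of the episode above 0.015 m).
It fails at once if the press is pushed more than 15 mm (distance of press from where it was at the start of the episode above 0.015 m).
It fails at once if the saucer is pushed more than 15 mm (distance of saucer from where it was at the start of the episode above 0.015 m).
It fails at once if a tin is tipped over (angle between any of tin_a_mid, tin_b_mid, tin_c_mid's own z axis and vertical above 0.7 rad).
It also fails if it takes over 72 s, if anything falls off the work surface, if the arm or the gripper's body presses on something with over 40 N, if the wrist force passes 120 N, or if a joint passes its speed limit or range.

## Working session

There is one attempt and no reset: what is moved stays moved. The work goes in short steps, Python scripts to look and compute and a tool call to move; the robot and the scene stay as the last step left them, time stands still between calls to the robot, and variables do not carry over. Pictures are saved under pics/ and viewed, and the job is handed in when it is done.

Besides the shell and the picture viewer there is one more tool, called after ">>>" as name(argument=value, ...) on one line, values as JSON. move_arm: Moves the arm, as the interface text tells. Its arguments: {"type":"object","properties":{"steps":{"type":"array","items":{"type":"number"}},"fingers":{"type":"number"},"grip_force":{"type":"number"}},"required":["steps"]}

```bash
mkdir -p pics
cat > h.py <<'E'
import numpy as np,cv2
from rig import bot
def snap(n):
    c=bot.read_camera(n); return c
def save(img,fn): cv2.imwrite(fn,cv2.cvtColor(img,cv2.COLOR_RGB2BGR))
def proj(c,P):
    P=np.atleast_2d(P).astype(float);T=np.linalg.inv(c['pose']);q=P@T[:3,:3].T+T[:3,3]
    s=q[:,:2]/q[:,2:];s=s*(1+c['k1']*(s**2).sum(1,keepdims=True));K=c['K']
    return s@K[:2,:2].T+K[:2,2]
def ray(c,uv,z):
    uv=np.atleast_2d(uv).astype(float);K=c['K'];d=(uv-K[:2,2])@np.linalg.inv(K[:2,:2]).T;s=d.copy()
    for _ in range(20): s=d/(1+c['k1']*(s**2).sum(1,keepdims=True))
    v=np.c_[s,np.ones(len(s))]@c['pose'][:3,:3].T;o=c['pose'][:3,3]
    return o+v*((z-o[2])/v[:,2])[:,None]
E
python3 - <<'E'
from h import *
import pickle
d={}
for n in("scene","top"):
    c=snap(n);d[n]=c;save(c['frame'],f'pics/{n}0.png');print(n,c['K'].round(1).tolist(),c['k1'],c['pose'].round(3).tolist())
pickle.dump(d,open('c0.pkl','wb'))
print(bot.state(),bot.finger_overhang)
E
```

```text
scene [[500.7, 0.0, 318.7], [0.0, 500.7, 207.7], [0.0, 0.0, 1.0]] -0.12682422398485588 [[-0.799, 0.46, -0.387, 1090.589], [0.601, 0.628, -0.494, 613.749], [0.015, -0.628, -0.778, 1081.702], [0.0, 0.0, 0.0, 1.0]]
top [[487.6, 0.0, 324.0], [0.0, 487.6, 193.4], [0.0, 0.0, 1.0]] 0.0432925067311388 [[-0.013, -0.983, 0.185, 340.163], [-1.0, 0.017, 0.021, -14.176], [-0.024, -0.184, -0.983, 1486.304], [0.0, 0.0, 0.0, 1.0]]
{'clock': 0.1, 'joint_positions': array([-1.20677792,  0.38378941,  0.04383024,  1.59942926, -0.01788228,
        1.16118729, -0.04989578]), 'qd': array([ 0.00129052, -0.00144487, -0.00046345, -0.00285198,  0.00059438,
        0.0007979 ,  0.00032347]), 'effort': array([ 2.47685894e-03, -4.34726715e+01,  1.02929190e+00, -2.50453860e+01,
        1.09164501e-02,  5.48466211e-03,  2.57907334e-05]), 'position': array([289.2685691 , 581.19429326, 254.98352407]), 'tool_rot': array([-2.07252411e-04,  2.28815366e-01,  9.73469087e-01, -1.19266839e-03]), 'force': array([ 0.38498692, -0.01629987,  0.7596904 ]), 'moment': array([ 0.00041067, -0.01908832,  0.01769983]), 'grip_width': 85.73172826021188} 25.0
```

View pics/scene0.png

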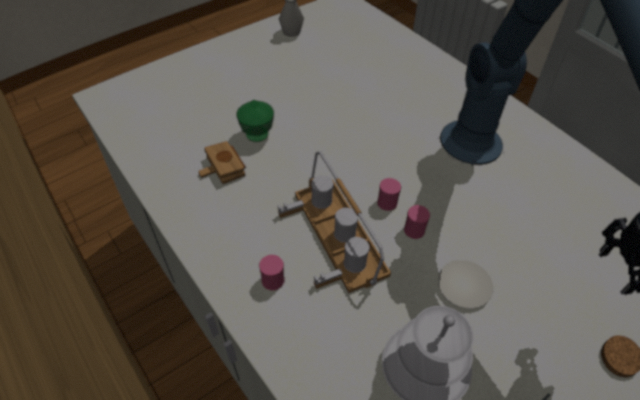

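View pics/top0.png

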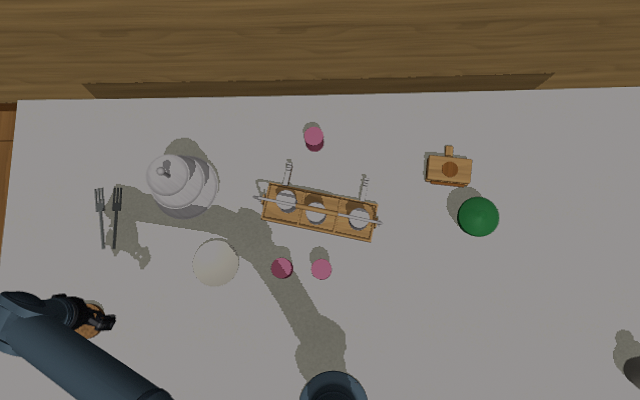

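The top view shows the tray near (320,212) with the handle bar running across (255,198)-(380,222) and three plain aluminium tins at (287,200), (316,212) and (358,217). The three pink tins at (314,137), (282,268) and (321,269) are look-alikes. I'll enlarge the crop to confirm.

Run:
```python
from h import *
import pickle
d=pickle.load(open('c0.pkl','rb'))
f=d['top']['frame'][145:255,245:395];save(cv2.resize(f,None,fx=5,fy=5,interpolation=cv2.INTER_CUBIC),'pics/t0c.png')
f=d['scene']['frame'][140:300,265:405];save(cv2.resize(f,None,fx=3.7,fy=3.7,interpolation=cv2.INTER_CUBIC),'pics/s0c.png')
```

```text
(no output)
```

View pics/t0c.png

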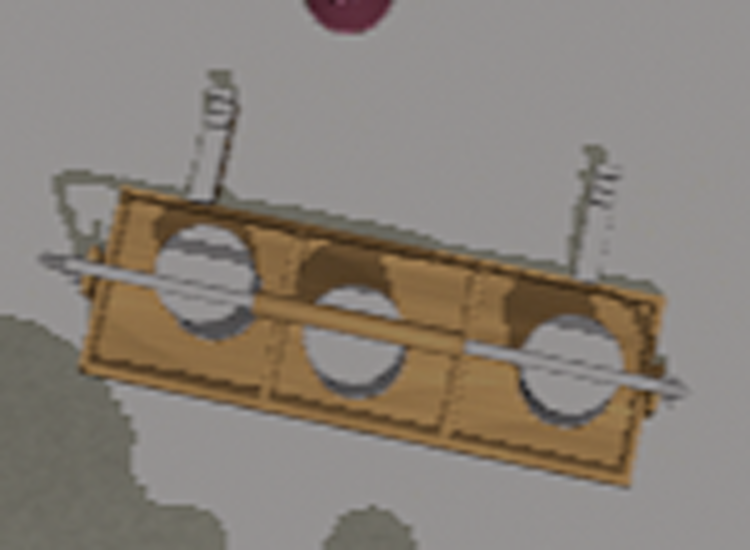

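View pics/s0c.png

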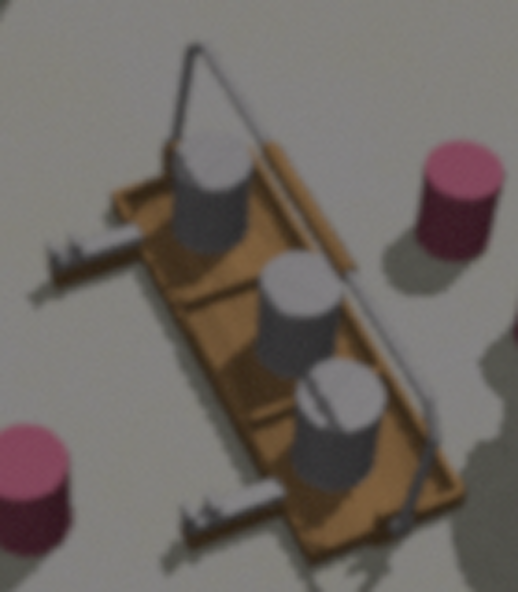

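```bash
cat >> h.py <<'E'
import pickle
def Tt(p,P):
    P=np.atleast_2d(P).astype(float);x,y,a=p[:3];c,s=np.cos(a),np.sin(a)
    return P@np.array([[c,-s,0],[s,c,0],[0,0,1]]).T+[x,y,0]
def hp(th,y): return np.array([115*np.sin(th),y,35+115*np.cos(th)])
def overlay(c,p,th,tins,box,k,fn):
    x0,x1,y0,y1=box
    f=cv2.resize(c['frame'][y0:y1,x0:x1],None,fx=k,fy=k,interpolation=cv2.INTER_CUBIC)
    def ln(P,col):
        q=(proj(c,P)+.5-[x0,y0])*k-.5
        cv2.polylines(f,[q.round().astype(int)],False,col,1,cv2.LINE_AA)
    for z in(0,20):
        ln(Tt(p,[[58.5*a,170.5*b,z] for a,b in((1,1),(1,-1),(-1,-1),(-1,1),(1,1))]),(255,0,0) if z else (255,255,0))
    H=np.array([[0,183,35],hp(th,183),hp(th,60),hp(th,-60),hp(th,-183),[0,-183,35]]);ln(Tt(p,H),(0,255,0))
    for y in(-120,120):ln(Tt(p,[[58,y,43],[115,y,43]]),(0,255,255))
    a=np.linspace(0,6.28,40)
    for t in tins:
        for z in (5,80): ln(np.c_[t[0]+29.5*np.cos(a),t[1]+29.5*np.sin(a),0*a+z],(0,0,255))
    save(f,fn)
E
python3 - <<'E'
from h import *
from scipy.optimize import least_squares
d=pickle.load(open('c0.pkl','rb'));t=d['top'];s=d['scene']
T=lambda u,v:np.array([u/5+245-.4,v/5+145-.4])
S=lambda u,v:np.array([u/3.7+265-.35,v/3.7+140-.35])
obs=[(t,T(124,190),(58.5,170.5,20)),(t,T(664,297),(58.5,-170.5,20)),(t,T(630,487),(-58.5,-170.5,0)),(t,T(83,374),(-58.5,170.5,0)),
(s,S(318,558),(58.5,170.5,0)),(s,S(464,487),(-58.5,170.5,20)),(s,S(113,190),(58.5,-170.5,20))]
hob=[(t,T(45,260),183),(t,T(685,390),-183),(t,T(253,298),60),(t,T(465,347),-60),(s,S(195,46),-183),(s,S(430,405),183),(s,S(268,147),-60),(s,S(350,270),60)]
def r(p): return np.concatenate([(proj(c,Tt(p,P))[0]-o) for c,o,P in obs]+[(proj(c,Tt(p,hp(p[3],y)))[0]-o) for c,o,y in hob])
o=least_squares(r,[600,0,0.1,0.],loss='soft_l1');print(o.x,r(o.x).reshape(-1,2).round(1).tolist())
p=o.x
tins=[]
tp=[(208,270),(352,325),(572,358)]
# tops: average estimates from both cameras at z=80
tt=[ray(t,T(*q),80)[0] for q in((206,274),(354,328),(571,360))];tt=[ray(t,T(*q),80)[0] for q in((208,268),(354,330),(571,360))]
ss=[ray(s,S(*q),80)[0] for q in((341,398),(301,286),(212,160))]
print(np.round(tt,1),np.round(ss,1))
tins=(np.array(tt)+ss)[:,:2]/2
overlay(t,p,p[3],tins,(245,395,145,255),5,'pics/t0o.png');overlay(s,p,p[3],tins,(265,405,140,300),3.7,'pics/s0o.png')
E
```

```text
[ 5.59662724e+02  3.12623362e+01 -2.18829174e-01 -1.10877133e-01] [[-0.1, -0.3], [1.0, 0.2], [0.1, 0.5], [0.4, 0.7], [-1.5, 2.2], [1.6, 0.5], [-0.1, -0.2], [-0.6, -0.3], [0.5, -0.1], [0.7, 0.8], [0.6, -0.4], [-0.3, -4.5], [3.3, 3.8], [0.1, -0.3], [-0.1, 0.8]]
[[592.3 126.7  80. ]
 [554.1  41.4  80. ]
 [534.3 -84.6  80. ]] [[592.2 130.6  80. ]
 [555.   42.7  80. ]
 [534.4 -85.3  80. ]]
```

View pics/t0o.png

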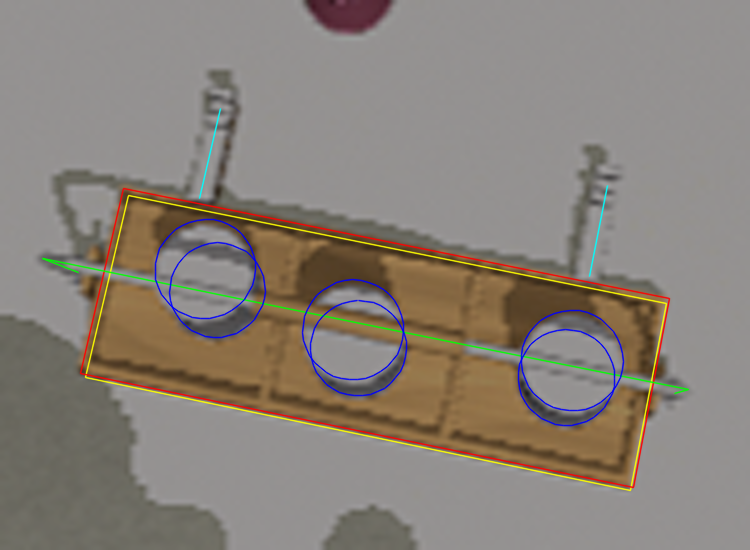

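View pics/s0o.png

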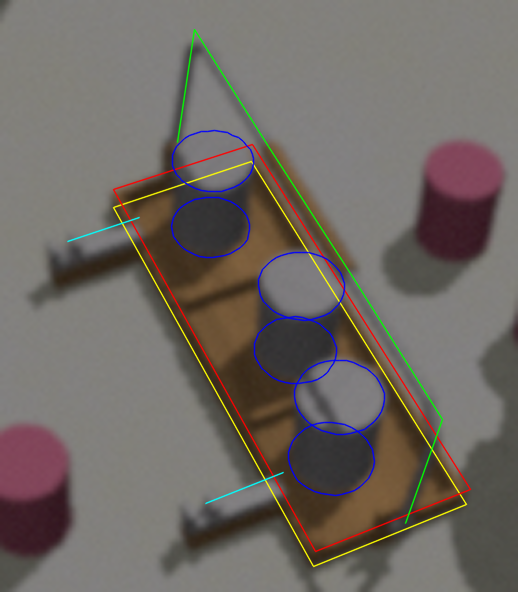

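Confirmed: plain grey tins sit inside the tray. From left they are at about (592,129), (554,42) and (534,-85); the pink ones all stand outside it. The fit gives a tray yaw of -0.219 and a handle angle of about -0.11. Next I'll work out the approach.

```bash
cat >> h.py <<'E'
from scipy.spatial.transform import Rotation as R
p0=np.array([559.7,31.3,-0.2188])
def shift(tgt,yaw_y=None):
    """tgt: world TCP mm; returns tool shift m, turn for tool y to point at world angle yaw_y"""
    s=bot.state();q=s['tool_rot'];M=R.from_quat([q[1],q[2],q[3],q[0]]).as_matrix()
    d=M.T@(np.atleast_2d(tgt)-s['position']).T/1000
    a=np.arctan2(M[1,1],M[0,1]);t=None if yaw_y is None else (a-yaw_y+np.pi)%(2*np.pi)-np.pi
    return d.T.round(4).tolist(),t,np.degrees(a),np.degrees(np.arccos(-M[2,2]))
E
python3 - <<'E'
from h import *
d=pickle.load(open('c0.pkl','rb'));t=d['top'];s=d['scene']
for n,u,z in(("stand base",(190,193),10),("stand knob",(162,172),250),("pink",(314,131),75),("saucer",(215,262),15),("pinkL",(282,266),75),("green",(478,217),60)): print(n,ray(t,u,z)[0].round())
print(ray(s,(448,320),250))
for th in(-.11,.2,.5,.8,1.1,1.4,1.57): print(th,Tt(p0,hp(th,0)).round(1)[0])
print(shift([[430,330,260],Tt(p0,hp(-.11,0))[0]+[0,0,60],Tt(p0,hp(-.11,0))[0]+[0,0,6]],-.2188))
E
```

```text
stand base [626. 432.  10.]
stand knob [637. 434. 250.]
pink [798.  43.  75.]
saucer [413. 347.  15.]
pinkL [396. 139.  75.]
green [ 530. -432.   60.]
[[644.90445144 438.2501494  250.        ]]
-0.11 [547.4  34.  149.3]
0.2 [582.   26.3 147.7]
0.5 [613.5  19.3 135.9]
0.8 [640.2  13.4 115.1]
1.1 [659.7   9.1  87.2]
1.4 [670.3   6.7  54.5]
1.57 [672.    6.3  35.1]
([[-0.2379, -0.1622, -0.0046], [-0.4748, -0.3748, 0.0467], [-0.4748, -0.3746, 0.1007]], np.float64(1.3278746307071119), np.float64(63.54529550454789), np.float64(0.138717906096168))
```

>>> move_arm(steps=[-0.03,-0.02,0,0.1,-0.06,-0.04,0,0.2,-0.09,-0.06,0,0.3,-0.12,-0.08,0,0.4,-0.15,-0.1,0,0.5,-0.18,-0.12,0,0.6,-0.21,-0.14,0,0.7,-0.24,-0.16,0,0.8], fingers=1, grip_force=20)

```text
clock: 0.77
position: [433.1, 329.1, 255.0]
tool_rot: [0.0, 0.592, 0.806, -0.002]
force: [-0.2, 0.2, 0.6]
grip_width: 85.1
```

Run:
```python
from h import *
print(shift([Tt(p0,hp(-.11,0))[0]+[0,0,90],Tt(p0,hp(-.11,0))[0]+[0,0,6]],-.2188),bot.state()['joint_positions'].round(2))
```

```text
([[-0.3157, 0.0207, 0.0163], [-0.3155, 0.0209, 0.1003]], np.float64(0.5230562302146611), np.float64(17.432597881860854), np.float64(0.18317796102019962)) [-0.98  0.19  0.29  1.87 -0.06  1.1  -0.37]
```

>>> move_arm(steps=[-0.04,0.003,0,0.07,-0.08,0.006,0,0.14,-0.12,0.009,0,0.21,-0.16,0.012,0,0.28,-0.2,0.014,0,0.35,-0.24,0.017,0,0.42,-0.28,0.019,0.01,0.49,-0.315,0.021,0.015,0.523])

```text
clock: 1.43
position: [547.4, 31.8, 240.0]
tool_rot: [0.001, 0.781, 0.624, -0.002]
force: [0.8, 0.8, -0.4]
grip_width: 85.3
```

>>> move_arm(steps=[0,0,0,0,0,0,0,0])

```text
clock: 1.6
position: [547.1, 27.7, 239.3]
tool_rot: [0.001, 0.784, 0.621, -0.003]
force: [0.3, 1.4, 0.3]
grip_width: 85.4
```

Run:
```python
from h import *
print(shift([Tt(p0,hp(-.11,0))[0]+[0,0,90],Tt(p0,hp(-.11,0))[0]+[0,0,6]],-.2188),bot.state()['joint_positions'].round(2))
c=snap('scene');save(cv2.resize(c['frame'][80:300,220:460],None,fx=2.5,fy=2.5,interpolation=cv2.INTER_CUBIC),'pics/s1.png')
```

```text
([[0.0063, -0.0012, -0.0], [0.0068, -0.001, 0.084]], np.float64(-0.011614927638943673), np.float64(-13.201802890523737), np.float64(0.3495289877166669)) [-0.62  0.23  0.57  1.88 -0.13  1.07 -0.24]
```

View pics/s1.png

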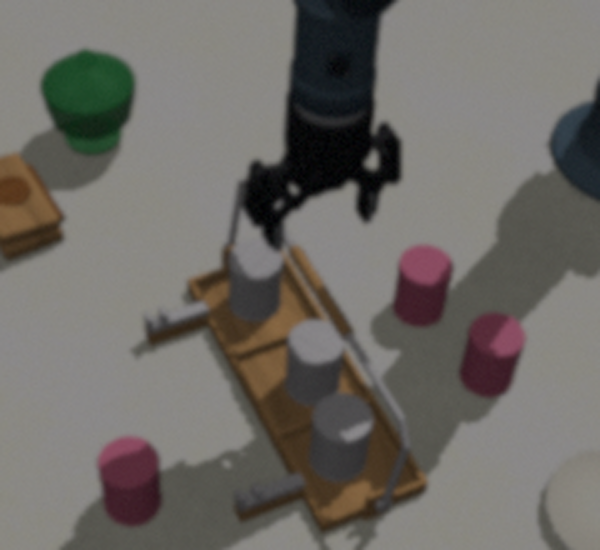

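The scene view shows the open jaws hanging above the grip, at (260,190) and (385,170), straddling the handle as planned. Descending.

>>> move_arm(steps=[0.006,-0.001,0.02,-0.011,0.006,-0.001,0.04,-0.011,0.007,-0.001,0.06,-0.011,0.007,-0.001,0.075,-0.011,0.007,-0.001,0.084,-0.011,0.007,-0.001,0.084,-0.011,0.007,-0.001,0.084,-0.011])

```text
clock: 2.23
position: [547.0, 39.0, 155.3]
tool_rot: [-0.0, 0.778, 0.628, -0.003]
force: [0.2, -0.6, 0.2]
grip_width: 85.4
```

Run:
```python
from h import *
print(shift([Tt(p0,hp(-.11,0))[0]+[0,0,6]],-.2188))
c=snap('scene');save(cv2.resize(c['frame'][110:250,260:440],None,fx=4,fy=4,interpolation=cv2.INTER_CUBIC),'pics/s2.png')
```

```text
([[-0.0048, 0.0014, 0.0]], np.float64(0.006448107487700749), np.float64(-12.166867212570466), np.float64(0.2913286504821883))
```

View pics/s2.png

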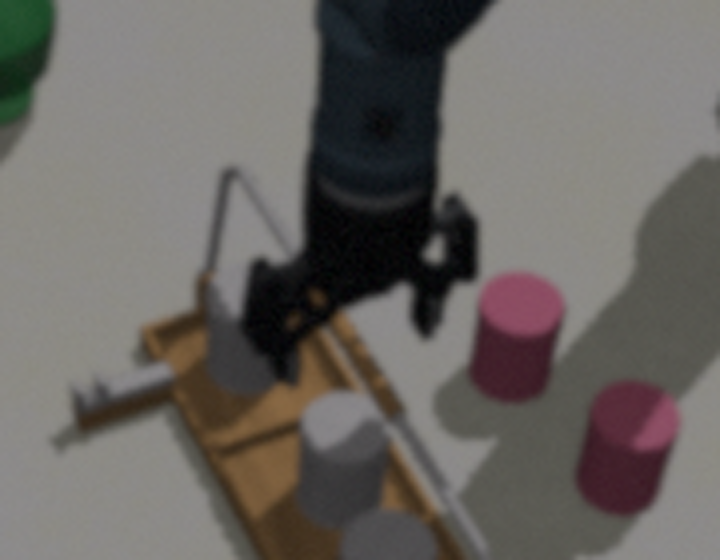

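The jaws straddle the wooden grip, which runs from (315,290) to (400,410). Closing.

>>> move_arm(steps=[0,0,0,0,0,0,0,0,0,0,0,0,0,0,0,0,0,0,0,0,0,0,0,0,0,0,0,0,0,0,0,0], fingers=0, grip_force=30)

```text
clock: 2.95
position: [547.9, 38.6, 156.4]
tool_rot: [0.0, 0.778, 0.628, -0.002]
force: [-0.8, -0.1, 2.3]
grip_width: 12.6
```

Run:
```python
from h import *
s=bot.state();tcp=s['position'];print(s['grip_width'],s['force'],tcp,Tt([0,0,.2188],(tcp-[559.7,31.3,0]))[0])
c,sn=np.cos(-.2188),np.sin(-.2188)
# arc relative to estimated current angle
loc=Tt([0,0,.2188],(tcp-[559.7,31.3,0]))[0]
th0=np.arcsin(loc[0]/115);print(th0)
ths=[th0+.15*i for i in range(1,9)]
base=hp(th0,0)
print(shift([tcp+Tt([0,0,-.2188],hp(t,0)-base)[0] for t in ths],-.2188))
```

```text
12.639493509498406 [-0.81155122 -0.1451472   2.25918931] [547.86472799  38.57244474 156.40195753] [-13.13164796   4.53011456 156.40195753]
-0.11443785977924241
([[-0.0001, 0.0172, -0.0007], [-0.0002, 0.0344, 0.0012], [-0.0003, 0.051, 0.0056], [-0.0003, 0.0668, 0.0124], [-0.0004, 0.0814, 0.0216], [-0.0004, 0.0945, 0.0328], [-0.0004, 0.1058, 0.0458], [-0.0004, 0.115, 0.0604]], np.float64(0.005344098849772827), np.float64(-12.230122248069712), np.float64(0.19111154934668))
```

>>> move_arm(steps=[0,0.0086,-0.0005,0,0,0.0172,-0.0007,0,0,0.0258,0,0,0,0.0344,0.0012,0,0,0.0428,0.0032,0,0,0.051,0.0056,0,0,0.059,0.0088,0,0,0.0668,0.0124,0])

```text
clock: 3.62
position: [614.1, 23.6, 143.6]
tool_rot: [0.001, 0.779, 0.628, -0.002]
force: [-2.9, -0.2, 0.3]
grip_width: 13.1
```

```bash
cat >> h.py <<'E'
def arc(n=8,dt=.075,end=1.571):
    s=bot.state();tcp=s['position'];l=Tt([0,0,.2188],(tcp-[559.7,31.3,0]))[0]
    th=np.arctan2(l[0],l[2]-6-35);print('th',th,'r',np.hypot(l[0],l[2]-41),s['force'],s['moment'],s['grip_width'])
    ths=[min(th+dt*i,end) for i in range(1,n+1)]
    print(np.round(ths,3),shift([Tt(p0,hp(t,0))[0]+[0,0,6] + (Tt(p0,[0,l[1],0])[0]-Tt(p0,[0,0,0])[0]) for t in ths],-.2188))
E
python3 -c "
from h import *
arc(dt=.1)"
```

```text
th 0.4906040756699511 r 116.27555452899975 [-2.86813349 -0.16567712  0.28795773] [-0.07292681  1.11867011 -0.06890011] 13.097983403755222
[0.591 0.691 0.791 0.891 0.991 1.091 1.191 1.291] ([[-0.0, 0.0093, 0.007], [-0.0, 0.0185, 0.0139], [-0.0001, 0.027, 0.0216], [-0.0001, 0.0347, 0.0302], [-0.0001, 0.0414, 0.0395], [-0.0001, 0.0473, 0.0494], [-0.0, 0.0521, 0.0598], [-0.0, 0.0558, 0.0707]], np.float64(0.00485108585459626), np.float64(-12.258369811938428), np.float64(0.21196881396332817))
```

>>> move_arm(steps=[0,0.0093,0.0068,0,0,0.0185,0.0139,0,0,0.027,0.0216,0,0,0.0347,0.0302,0,0,0.0414,0.0395,0,0,0.0473,0.0494,0,0,0.0521,0.0598,0,0,0.0558,0.0707,0])

```text
clock: 4.28
position: [668.7, 11.3, 71.4]
tool_rot: [0.001, 0.779, 0.628, -0.002]
force: [-3.5, -0.6, 3.0]
grip_width: 12.9
```

```bash
python3 -c "
from h import *
arc(dt=.08)"
```

```text
th 1.3026016537960992 r 114.8692398345654 [-3.52246008 -0.6363615   2.98440874] [-0.02007058  0.90978866 -0.12968328] 12.863758287203469
[1.383 1.463 1.543 1.571 1.571 1.571 1.571 1.571] ([[0.0, 0.0022, 0.0089], [0.0001, 0.0036, 0.018], [0.0001, 0.0042, 0.0272], [0.0001, 0.0043, 0.0305], [0.0001, 0.0043, 0.0305], [0.0001, 0.0043, 0.0305], [0.0001, 0.0043, 0.0305], [0.0001, 0.0043, 0.0305]], np.float64(0.004697890141239558), np.float64(-12.267147279753274), np.float64(0.24310407348861182))
```

>>> move_arm(steps=[0,0.0022,0.0089,0,0,0.0036,0.018,0,0,0.0042,0.026,0,0,0.0043,0.0305,0,0,0.0043,0.033,0,0,0.0043,0.033,0,0,0.0043,0.033,0,0,0.0043,0.033,0])

```text
clock: 4.95
position: [673.9, 10.1, 38.8]
tool_rot: [0.002, 0.779, 0.627, -0.001]
force: [2.2, -1.5, -0.8]
grip_width: 12.6
```

Run:
```python
from h import *
arc(dt=.08,n=2)
c=snap('scene');save(cv2.resize(c['frame'][110:310,240:440],None,fx=3,fy=3,interpolation=cv2.INTER_CUBIC),'pics/s3.png')
```

```text
th 1.5893348319024718 r 116.0815306790593 [ 2.1809017  -1.45234688 -0.82680558] [-0.16591011 -0.27634736 -0.09135216] 12.615943210579868
[1.571 1.571] ([[-0.0, -0.0011, -0.0021], [-0.0, -0.0011, -0.0021]], np.float64(0.004650862909899356), np.float64(-12.269841741631252), np.float64(0.2145864792223836))
```

View pics/s3.png

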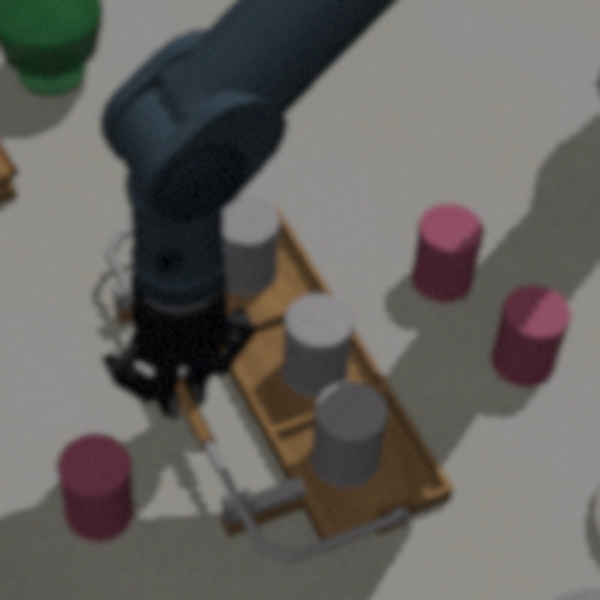

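The handle bar now lies at the left catch (245,505). Pressing a little further to feel the stop.

>>> move_arm(steps=[0,-0.002,0.003,0,0,-0.002,0.006,0,0,-0.002,0.006,0,0,-0.002,0.006,0])

```text
clock: 5.33
position: [673.9, 10.1, 34.2]
tool_rot: [0.003, 0.779, 0.627, 0.001]
force: [3.8, -1.7, 3.4]
grip_width: 13.2
```

>>> move_arm(steps=[0,-0.001,0.004,0,0,-0.001,0.006,0,0,-0.001,0.006,0,0,-0.001,0.006,0])

```text
clock: 5.67
position: [674.0, 10.1, 33.8]
tool_rot: [0.002, 0.779, 0.627, 0.001]
force: [-7.7, 0.2, 26.4]
grip_width: 13.0
```

Run:
```python
from h import *
arc(dt=.08,n=2)
c=snap('top');save(cv2.resize(c['frame'][125:265,240:400],None,fx=4.5,fy=4.5,interpolation=cv2.INTER_CUBIC),'pics/t3.png')
```

```text
th 1.6328592794269816 r 116.44005134918731 [-7.74983584  0.18810592 26.42826084] [-0.06787157  1.49347987 -0.08583659] 13.012437080312592
[1.571 1.571] ([[-0.0, -0.0012, -0.0072], [-0.0, -0.0012, -0.0072]], np.float64(0.004041268303927481), np.float64(-12.304768939767387), np.float64(0.3153496480209635))
```

View pics/t3.png

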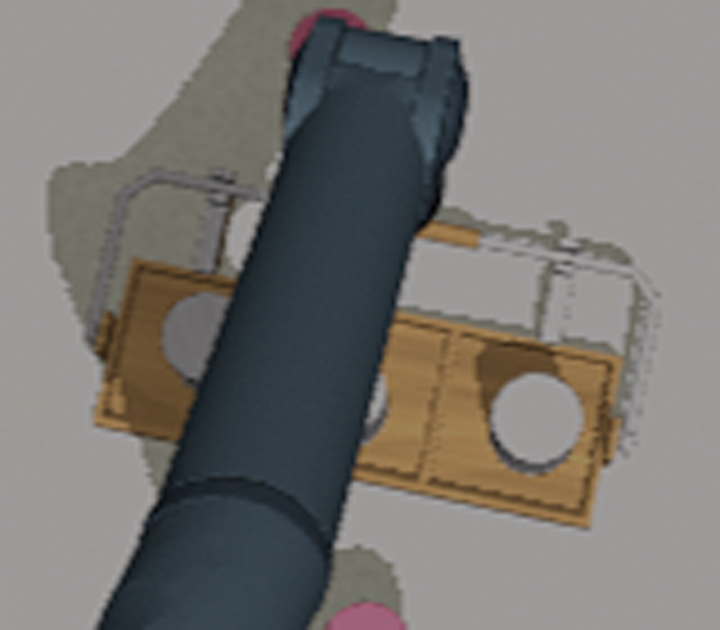

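A firm stop at 26 N, and the handle lies across both catches at (222,185) and (562,250). Opening partway, then going up.

>>> move_arm(steps=[0,0,0,0,0,0,0,0,0,0,0,0,0,0,0,0,0,0,0,0,0,0,0,0], fingers=0.45)

```text
clock: 6.22
position: [672.9, 10.4, 32.4]
tool_rot: [0.002, 0.779, 0.627, 0.0]
force: [0.2, -0.1, 0.6]
grip_width: 38.5
```

>>> move_arm(steps=[0,0,-0.01,0,0,0,-0.03,0,0,0,-0.05,0,0,0,-0.08,0,0,0,-0.11,0,0,0,-0.14,0,0,0,-0.16,0,0,0,-0.16,0])

```text
clock: 6.88
position: [676.2, 10.1, 199.3]
tool_rot: [0.005, 0.779, 0.627, 0.005]
force: [0.5, -0.2, 0.4]
grip_width: 38.4
```

Run:
```python
from h import *
# left tin
print(shift([[592.2,128.7,170],[592.2,128.7,60]],-.2188))
c=snap('scene');save(cv2.resize(c['frame'][110:310,240:440],None,fx=3,fy=3,interpolation=cv2.INTER_CUBIC),'pics/s4.png')
```

```text
([[0.0979, -0.1078, 0.0281], [0.0977, -0.1093, 0.138]], np.float64(0.003959511038130525), np.float64(-12.309453286042077), np.float64(0.7858229745165132))
```

View pics/s4.png

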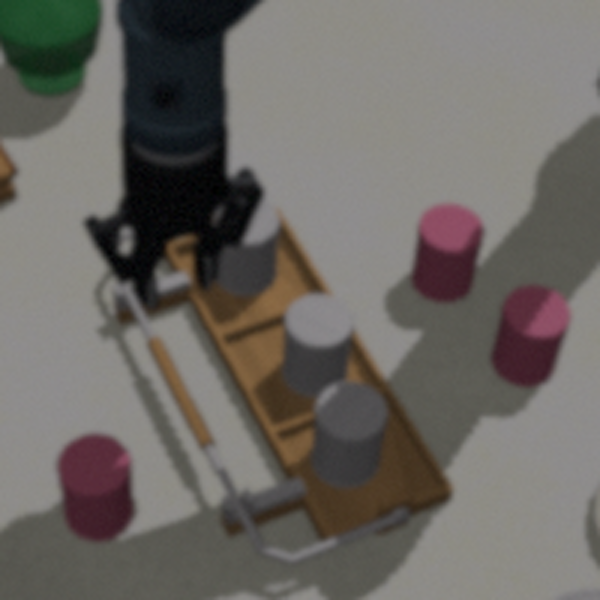

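The handle (grip at (180,390)) rests down in both catches. Moving over the left tin with the jaws open.

>>> move_arm(steps=[0.015,-0.016,0,0,0.03,-0.033,0,0,0.05,-0.055,0,0,0.068,-0.075,0.005,0,0.085,-0.094,0.01,0,0.098,-0.108,0.018,0,0.098,-0.108,0.028,0,0.098,-0.108,0.028,0], fingers=1)

```text
clock: 7.6
position: [587.0, 130.4, 163.8]
tool_rot: [0.002, 0.778, 0.629, 0.0]
force: [-0.5, -0.3, 0.2]
grip_width: 85.2
```

Run:
```python
from h import *
print(shift([[592.2,128.7,58]],-.2188),bot.state()['grip_width'])
```

```text
([[-0.0003, 0.0051, 0.1058]], np.float64(0.007811726844368039), np.float64(-12.08873757857108), np.float64(0.22971083909785836)) 85.21724563568824
```

>>> move_arm(steps=[0,0.004,0,0,0,0.005,0.005,0,0,0.005,0.025,0,0,0.005,0.045,0,0,0.005,0.065,0,0,0.005,0.085,0,0,0.005,0.1,0,0,0.005,0.105,0])

```text
clock: 8.27
position: [591.1, 126.7, 56.1]
tool_rot: [0.002, 0.778, 0.628, -0.002]
force: [0.1, -0.5, -1.1]
grip_width: 85.1
```

Run:
```python
from h import *
print(shift([[592.2,128.7,58]],-.2188),bot.state()['force'])
c=snap('scene');save(cv2.resize(c['frame'][110:310,240:440],None,fx=3,fy=3,interpolation=cv2.INTER_CUBIC),'pics/s5.png')
```

```text
([[0.0022, 0.0006, -0.0019]], np.float64(0.00529856453757116), np.float64(-12.232731171981893), np.float64(0.3174993371503625)) [ 0.07536225 -0.49611549 -1.11008347]
```

View pics/s5.png

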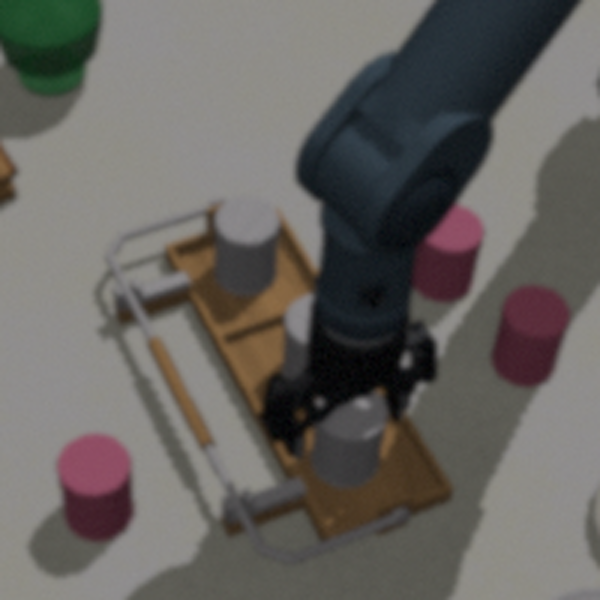

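The jaws straddle the left tin's lid (350,420). Closing on it.

>>> move_arm(steps=[0.002,0,0,0,0.002,0,0,0,0.002,0,0,0,0.002,0,0,0,0.002,0,0,0,0.002,0,0,0,0.002,0,0,0,0.002,0,0,0], fingers=0, grip_force=40)

```text
clock: 8.98
position: [592.8, 128.9, 57.4]
tool_rot: [0.002, 0.778, 0.628, -0.001]
force: [-0.2, -1.2, 5.0]
grip_width: 57.2
```

>>> move_arm(steps=[0,0,-0.005,0,0,0,-0.015,0,0,0,-0.025,0,0,0,-0.037,0,0,0,-0.047,0,0,0,-0.051,0,0,0,-0.051,0,0,0,-0.051,0])

```text
clock: 9.65
position: [592.8, 129.3, 108.9]
tool_rot: [0.002, 0.778, 0.628, -0.001]
force: [-0.3, 0.1, -2.4]
grip_width: 57.1
```

>>> move_arm(steps=[0,0,0,0,0,0,0,0,0,0,0,0,0,0,0,0,0,0,0,0,0,0,0,0])

```text
clock: 10.15
position: [592.7, 129.2, 108.6]
tool_rot: [0.002, 0.778, 0.628, -0.001]
force: [-0.7, -0.2, -1.7]
grip_width: 57.5
```

Run:
```python
from h import *
s=bot.state();print(s['force'],s['moment'],s['effort'])
c=snap('scene');save(cv2.resize(c['frame'][110:310,240:440],None,fx=3,fy=3,interpolation=cv2.INTER_CUBIC),'pics/s6.png')
for i in range(4):
  bot.read_camera('top');s=bot.state();print(s['force'].round(2),s['position'].round(1))
```

```text
[-0.73922002 -0.23634739 -1.73310591] [ 0.00359801  0.00942548 -0.03694326] [-5.35826955e-03 -4.13348901e+01  6.61886707e+00 -2.05479473e+01
  2.23603996e-02 -1.93641215e-03  3.51885876e-05]
[ 0.08  0.13 -1.57] [592.8 129.3 108.8]
[ 0.09  0.15 -0.91] [592.8 129.3 108.8]
[ 0.46  0.76 -1.44] [592.8 129.3 108.9]
[-0.12 -0.45 -2.05] [592.8 129.3 108.9]
```

View pics/s6.png

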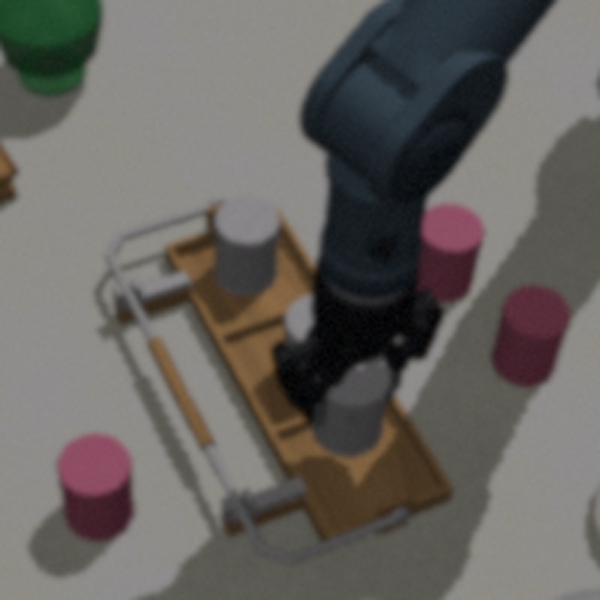

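The left tin is lifted clear of the floor. The force is about -1.6 N, so roughly 0.17 kg: light. Setting it back.

>>> move_arm(steps=[0,0,0.012,0,0,0,0.024,0,0,0,0.036,0,0,0,0.045,0,0,0,0.049,0,0,0,0.0515,0,0,0,0.0515,0,0,0,0.0515,0])

```text
clock: 11.07
position: [591.9, 128.8, 57.4]
tool_rot: [0.001, 0.778, 0.628, -0.002]
force: [-3.8, -0.7, 4.4]
grip_width: 57.2
```

Run:
```python
from h import *
for i in range(3):
  bot.read_camera('top');s=bot.state();print(s['force'].round(2),s['position'].round(1))
```

```text
[-3.42 -1.35  4.12] [592.  128.8  57.4]
[-4.11 -0.35  4.7 ] [591.9 128.8  57.4]
[-3.36 -0.36  4.57] [592.1 128.8  57.4]
```

Standing on the floor. Releasing and raising.

>>> move_arm(steps=[0,0,0,0,0,0,0,0,0,0,0,0,0,0,0,0,0,0,0,0,0,0,0,0,0,0,0,0], fingers=1)

```text
clock: 11.8
position: [592.2, 128.8, 57.4]
tool_rot: [0.002, 0.778, 0.628, -0.001]
force: [1.0, -1.0, 0.1]
grip_width: 85.3
```

>>> move_arm(steps=[0,0,-0.01,0,0,0,-0.025,0,0,0,-0.045,0,0,0,-0.065,0,0,0,-0.085,0,0,0,-0.1,0,0,0,-0.105,0,0,0,-0.105,0])

```text
clock: 12.47
position: [593.7, 129.5, 164.7]
tool_rot: [0.002, 0.778, 0.628, 0.001]
force: [0.2, 0.2, -0.3]
grip_width: 85.9
```

Run:
```python
from h import *
print(shift([[554.5,42.1,162]],-.2188),bot.state()['grip_width'])
```

```text
([[-0.0937, -0.0198, 0.0028]], np.float64(0.005159370302705302), np.float64(-12.240706414172262), np.float64(0.29566755685564833)) 85.90240851601251
```

>>> move_arm(steps=[-0.015,-0.003,0,0,-0.035,-0.007,0,0,-0.055,-0.012,0,0,-0.075,-0.016,0,0,-0.088,-0.019,0,0,-0.094,-0.02,0,0,-0.094,-0.02,0,0,-0.094,-0.02,0,0])

```text
clock: 13.13
position: [554.1, 42.2, 164.5]
tool_rot: [0.002, 0.779, 0.628, 0.001]
force: [0.2, 0.5, 0.5]
grip_width: 85.2
```

Run:
```python
from h import *
print(shift([[554.5,42.1,58]],-.2188),bot.state()['grip_width'])
c=snap('scene');save(cv2.resize(c['frame'][110:310,240:440],None,fx=3,fy=3,interpolation=cv2.INTER_CUBIC),'pics/s7.png')
```

```text
([[0.0001, -0.0001, 0.1065]], np.float64(0.005022197403971251), np.float64(-12.248565842333297), np.float64(0.26996979098164864)) 85.20289373801027
```

View pics/s7.png

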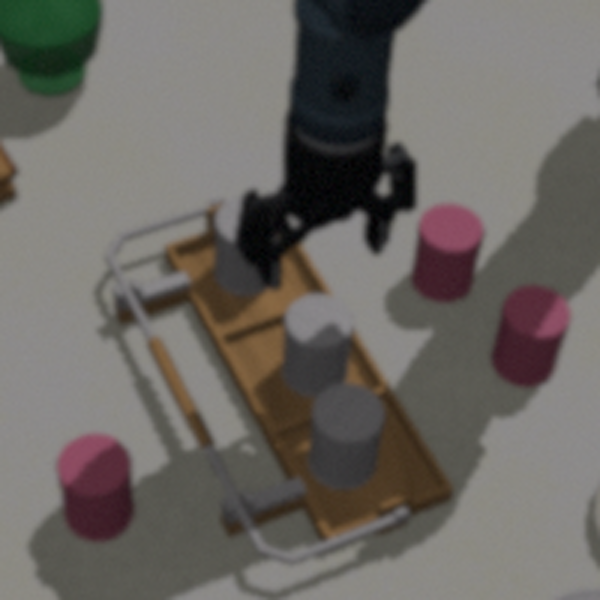

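The left tin (345,440) stands upright in its place and the handle stays down. The gripper is over the middle tin (318,345), so I'm descending.

>>> move_arm(steps=[0,0,0.015,0,0,0,0.035,0,0,0,0.055,0,0,0,0.075,0,0,0,0.092,0,0,0,0.102,0,0,0,0.106,0,0,0,0.106,0])

```text
clock: 13.85
position: [554.6, 43.8, 57.7]
tool_rot: [0.002, 0.778, 0.629, 0.0]
force: [-1.2, -0.4, 0.7]
grip_width: 85.7
```

>>> move_arm(steps=[0,0,0,0,0,0,0,0,0,0,0,0,0,0,0,0,0,0,0,0,0,0,0,0,0,0,0,0,0,0,0,0], fingers=0, grip_force=40)

```text
clock: 14.52
position: [554.4, 44.5, 58.8]
tool_rot: [0.001, 0.777, 0.629, 0.001]
force: [-3.1, 2.3, 6.3]
grip_width: 57.3
```

>>> move_arm(steps=[0,0,-0.005,0,0,0,-0.015,0,0,0,-0.025,0,0,0,-0.037,0,0,0,-0.047,0,0,0,-0.051,0,0,0,-0.051,0,0,0,-0.051,0])

```text
clock: 15.18
position: [554.5, 44.7, 110.2]
tool_rot: [0.001, 0.777, 0.629, 0.001]
force: [0.1, -0.5, -5.3]
grip_width: 57.1
```

>>> move_arm(steps=[0,0,0,0,0,0,0,0,0,0,0,0,0,0,0,0,0,0,0,0,0,0,0,0])

```text
clock: 15.68
position: [554.4, 44.6, 110.0]
tool_rot: [0.001, 0.777, 0.629, 0.001]
force: [0.9, -0.1, -4.8]
grip_width: 57.2
```

Run:
```python
from h import *
c=snap('scene');save(cv2.resize(c['frame'][110:310,240:440],None,fx=3,fy=3,interpolation=cv2.INTER_CUBIC),'pics/s8.png')
for i in range(5):
  bot.read_camera('top');s=bot.state();print(s['force'].round(2),s['position'].round(1))
```

```text
[-0.52  0.17 -4.19] [554.4  44.6 110.1]
[-0.26  0.3  -5.35] [554.5  44.7 110.2]
[ 0.17 -0.13 -5.38] [554.5  44.7 110.2]
[-0.14  0.35 -4.43] [554.5  44.7 110.3]
[ 0.67  0.82 -4.71] [554.5  44.7 110.3]
```

View pics/s8.png

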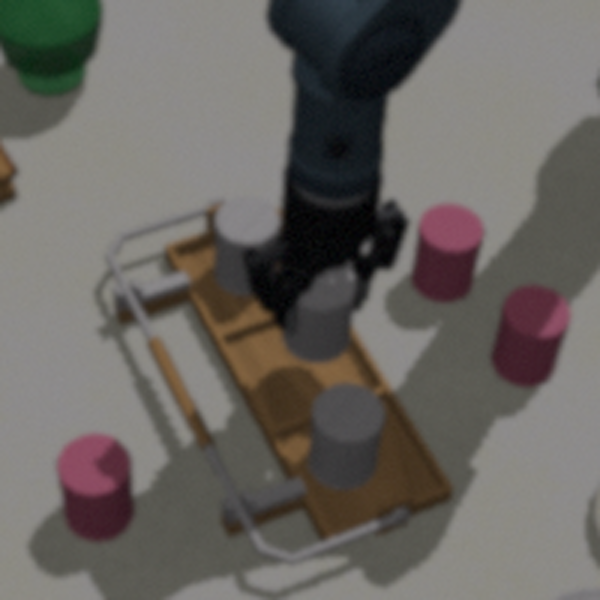

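The middle tin is lifted and reads about 4.9 N, so roughly 0.49 kg: it is the heavy one. I'll set it back, still lift the right one, then return to it.

>>> move_arm(steps=[0,0,0.012,0,0,0,0.024,0,0,0,0.036,0,0,0,0.045,0,0,0,0.049,0,0,0,0.0515,0,0,0,0.0515,0,0,0,0.0515,0])

```text
clock: 16.65
position: [553.1, 44.5, 58.8]
tool_rot: [-0.001, 0.778, 0.629, -0.001]
force: [-4.8, 0.4, 4.7]
grip_width: 57.2
```

>>> move_arm(steps=[0,0,0,0,0,0,0,0])

```text
clock: 16.82
position: [553.1, 44.4, 58.8]
tool_rot: [-0.001, 0.778, 0.629, -0.001]
force: [-2.7, -1.0, 0.2]
grip_width: 57.4
```

>>> move_arm(steps=[0,0,0,0,0,0,0,0,0,0,0,0,0,0,0,0,0,0,0,0,0,0,0,0,0,0,0,0], fingers=1)

```text
clock: 17.4
position: [553.2, 44.4, 58.9]
tool_rot: [-0.001, 0.778, 0.629, -0.0]
force: [0.2, -0.1, 0.4]
grip_width: 85.2
```

>>> move_arm(steps=[0,0,-0.01,0,0,0,-0.025,0,0,0,-0.045,0,0,0,-0.065,0,0,0,-0.085,0,0,0,-0.1,0,0,0,-0.105,0,0,0,-0.105,0])

```text
clock: 18.07
position: [554.8, 44.5, 166.1]
tool_rot: [0.0, 0.778, 0.629, 0.002]
force: [-0.6, 0.1, -0.9]
grip_width: 85.6
```

Run:
```python
from h import *
print(shift([[534.4,-84.9,162]],-.2188),bot.state()['grip_width'])
```

```text
([[-0.1308, 0.0071, 0.0038]], np.float64(0.007595038149164068), np.float64(-12.101152926274448), np.float64(0.18593162709855257)) 85.63747094965724
```

>>> move_arm(steps=[-0.02,0.001,0,0,-0.045,0.002,0,0,-0.07,0.004,0,0,-0.095,0.005,0,0,-0.115,0.006,0,0,-0.128,0.007,0,0.005,-0.131,0.007,0,0.007,-0.131,0.007,0,0.007])

```text
clock: 18.73
position: [533.6, -85.8, 165.2]
tool_rot: [-0.0, 0.781, 0.625, 0.001]
force: [-0.1, 0.2, 0.9]
grip_width: 85.3
```

Run:
```python
from h import *
print(shift([[534.4,-84.9,58]],-.2188),bot.state()['joint_positions'].round(2))
c=snap('scene');save(cv2.resize(c['frame'][110:310,240:440],None,fx=3,fy=3,interpolation=cv2.INTER_CUBIC),'pics/s9.png')
```

```text
([[0.0009, 0.0005, 0.1072]], np.float64(-0.001651688229342252), np.float64(-12.630951322075168), np.float64(0.12537296487182914)) [-0.43  0.32  0.6   1.97 -0.22  0.92  0.06]
```

View pics/s9.png

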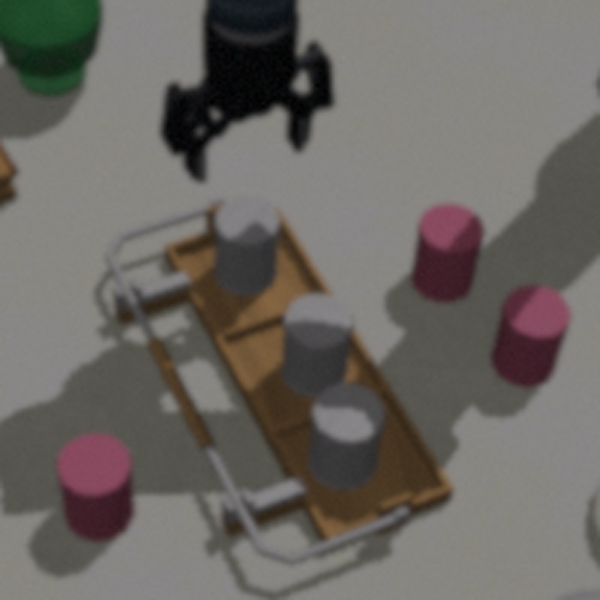

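The left (345,440) and middle (318,345) tins stand upright. The gripper is over the right tin (247,245). Descending and gripping.

>>> move_arm(steps=[0,0,0.015,0,0,0,0.035,0,0,0,0.055,0,0,0,0.075,0,0,0,0.092,0,0,0,0.102,0,0,0,0.107,0,0,0,0.107,0])

```text
clock: 19.45
position: [533.7, -82.6, 57.1]
tool_rot: [-0.001, 0.779, 0.627, 0.001]
force: [-0.1, -0.3, 0.2]
grip_width: 85.1
```

>>> move_arm(steps=[0,0,0,0,0,0,0,0,0,0,0,0,0,0,0,0,0,0,0,0,0,0,0,0,0,0,0,0,0,0,0,0], fingers=0, grip_force=40)

```text
clock: 20.12
position: [534.9, -82.5, 58.3]
tool_rot: [-0.001, 0.779, 0.627, 0.002]
force: [-0.7, -0.0, 5.7]
grip_width: 57.6
```

>>> move_arm(steps=[0,0,-0.005,0,0,0,-0.015,0,0,0,-0.025,0,0,0,-0.037,0,0,0,-0.047,0,0,0,-0.051,0,0,0,-0.051,0,0,0,-0.051,0])

```text
clock: 20.78
position: [535.0, -82.5, 109.7]
tool_rot: [-0.001, 0.779, 0.627, 0.002]
force: [-0.4, -0.3, -2.6]
grip_width: 57.6
```

>>> move_arm(steps=[0,0,0,0,0,0,0,0,0,0,0,0,0,0,0,0,0,0,0,0,0,0,0,0])

```text
clock: 21.28
position: [534.8, -82.6, 109.5]
tool_rot: [-0.001, 0.779, 0.627, 0.002]
force: [-0.1, 0.3, -2.0]
grip_width: 56.9
```

Run:
```python
from h import *
c=snap('scene');save(cv2.resize(c['frame'][110:310,240:440],None,fx=3,fy=3,interpolation=cv2.INTER_CUBIC),'pics/s10.png')
for i in range(5):
  bot.read_camera('top');s=bot.state();print(s['force'].round(2),s['position'].round(1))
```

```text
[-0.36 -1.06 -1.42] [534.9 -82.6 109.6]
[-0.23 -0.38 -1.84] [534.9 -82.5 109.6]
[ 0.46 -0.77 -1.03] [534.9 -82.5 109.7]
[-0.32 -0.85 -1.51] [535.  -82.5 109.7]
[-0.6  -0.32 -0.77] [535.  -82.5 109.7]
```

View pics/s10.png

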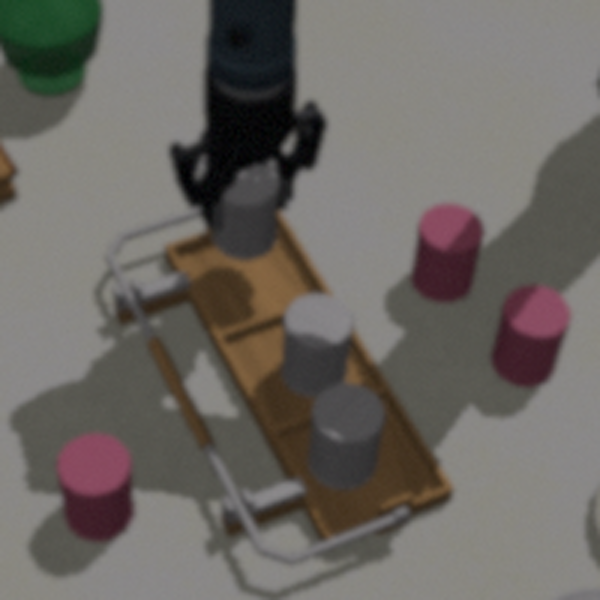

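The right tin is lifted and light (about 1.5 N), so the middle tin is the heaviest. Setting the right one back.

>>> move_arm(steps=[0,0,0.012,0,0,0,0.024,0,0,0,0.036,0,0,0,0.045,0,0,0,0.049,0,0,0,0.0515,0,0,0,0.0515,0,0,0,0.0515,0])

```text
clock: 22.25
position: [533.4, -82.2, 58.3]
tool_rot: [-0.003, 0.779, 0.627, 0.001]
force: [-4.8, 1.5, 7.4]
grip_width: 57.0
```

>>> move_arm(steps=[0,0,0,0,0,0,0,0])

```text
clock: 22.42
position: [533.2, -82.2, 58.4]
tool_rot: [-0.003, 0.779, 0.627, 0.001]
force: [-1.8, 1.0, 2.9]
grip_width: 56.9
```

>>> move_arm(steps=[0,0,0,0,0,0,0,0,0,0,0,0,0,0,0,0,0,0,0,0,0,0,0,0,0,0,0,0], fingers=1)

```text
clock: 23.0
position: [533.3, -82.2, 58.3]
tool_rot: [-0.003, 0.779, 0.627, 0.001]
force: [0.6, 0.6, 1.0]
grip_width: 85.3
```

>>> move_arm(steps=[0,0,-0.01,0,0,0,-0.025,0,0,0,-0.045,0,0,0,-0.065,0,0,0,-0.085,0,0,0,-0.1,0,0,0,-0.105,0,0,0,-0.105,0])

```text
clock: 23.67
position: [535.0, -83.0, 165.4]
tool_rot: [-0.002, 0.779, 0.626, 0.003]
force: [-0.1, 0.0, -0.7]
grip_width: 85.2
```

Run:
```python
from h import *
print(shift([[553.4,44.4,162]],-.2188),bot.state()['grip_width'])
```

```text
([[0.1284, -0.0094, 0.0043]], np.float64(0.002117085707612709), np.float64(-12.41501648154873), np.float64(0.3709880361451021)) 85.24611092908502
```

>>> move_arm(steps=[0.02,-0.001,0,0,0.045,-0.003,0,0,0.07,-0.005,0,0,0.095,-0.007,0,0,0.115,-0.008,0,0,0.126,-0.009,0,0,0.128,-0.009,0,0,0.128,-0.009,0,0])

```text
clock: 24.33
position: [553.1, 44.0, 165.4]
tool_rot: [-0.002, 0.779, 0.627, 0.002]
force: [-0.5, -0.8, -0.1]
grip_width: 85.3
```

>>> move_arm(steps=[0,0,0,0])

```text
clock: 24.42
position: [552.8, 42.1, 165.1]
tool_rot: [-0.002, 0.78, 0.626, 0.001]
force: [-0.9, -0.7, -0.1]
grip_width: 85.7
```

Run:
```python
from h import *
print(shift([[553.4,44.0,58]],-.2188))
c=snap('scene');save(cv2.resize(c['frame'][110:310,240:440],None,fx=3,fy=3,interpolation=cv2.INTER_CUBIC),'pics/s11.png')
```

```text
([[0.0016, 0.0004, 0.1071]], np.float64(0.0015877047499492924), np.float64(-12.44534777617744), np.float64(0.22884727125131077))
```

View pics/s11.png

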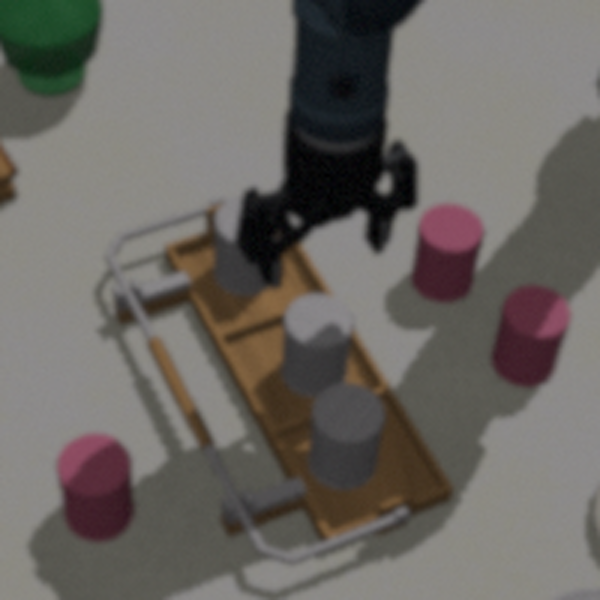

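All three tins stand upright in their compartments. Taking the middle, heavy one (318,345).

>>> move_arm(steps=[0.001,0,0.015,0,0.001,0,0.035,0,0.001,0,0.055,0,0.001,0,0.075,0,0.001,0,0.092,0,0.001,0,0.102,0,0.001,0,0.107,0,0.001,0,0.107,0])

```text
clock: 25.13
position: [551.9, 41.9, 57.1]
tool_rot: [-0.002, 0.78, 0.625, -0.0]
force: [-0.2, -0.3, 0.1]
grip_width: 85.5
```

>>> move_arm(steps=[0,0,0,0,0,0,0,0,0,0,0,0,0,0,0,0,0,0,0,0,0,0,0,0,0,0,0,0,0,0,0,0], fingers=0, grip_force=50)

```text
clock: 25.8
position: [552.7, 41.7, 58.5]
tool_rot: [-0.002, 0.78, 0.625, 0.001]
force: [-2.2, -0.9, 6.3]
grip_width: 57.0
```

>>> move_arm(steps=[0,0,-0.005,0,0,0,-0.02,0,0,0,-0.04,0,0,0,-0.06,0,0,0,-0.08,0,0,0,-0.1,0,0,0,-0.12,0,0,0,-0.13,0])

```text
clock: 26.47
position: [553.2, 41.4, 190.1]
tool_rot: [-0.001, 0.78, 0.625, 0.002]
force: [0.8, -0.0, -4.3]
grip_width: 56.9
```

>>> move_arm(steps=[0,0,0,0,0,0,0,0,0,0,0,0,0,0,0,0,0,0,0,0,0,0,0,0,0,0,0,0,0,0,0,0])

```text
clock: 27.13
position: [553.1, 41.3, 189.8]
tool_rot: [-0.001, 0.78, 0.625, 0.001]
force: [0.1, -0.0, -4.3]
grip_width: 57.1
```

Run:
```python
from h import *
c=snap('scene');save(cv2.resize(c['frame'][90:310,240:460],None,fx=2.7,fy=2.7,interpolation=cv2.INTER_CUBIC),'pics/s12.png')
for i in range(3):
  c=bot.read_camera('top');s=bot.state();print(s['force'].round(2),s['position'].round(1),s['grip_width'])
save(c['frame'],'pics/t12.png')
```

```text
[ 0.01  0.48 -4.67] [553.2  41.3 190. ] 56.817886856830796
[ 0.52 -0.23 -4.87] [553.3  41.3 190.1] 56.86370377329068
[-0.78 -0.63 -5.04] [553.3  41.3 190.1] 57.12455302146359
```

View pics/s12.png

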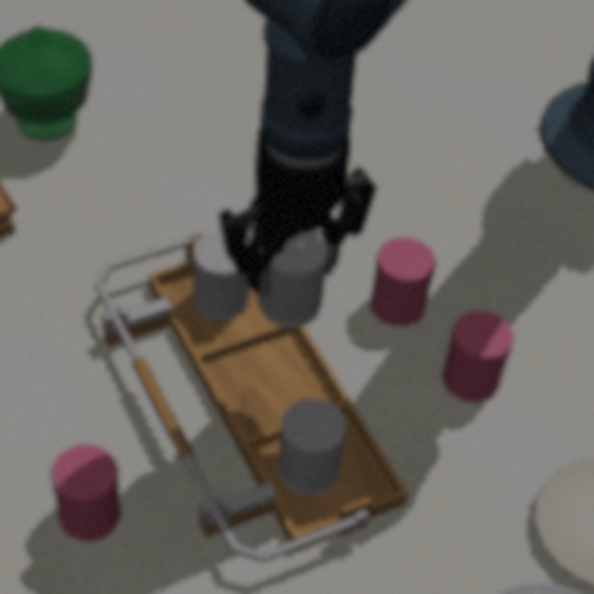

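View pics/t12.png

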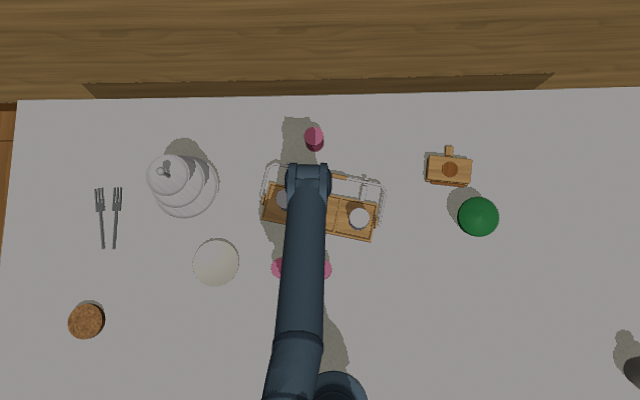

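The heavy tin is held 13 cm up and upright, reading about 4.8 N. The other two tins, at (312,445) and (220,275), are upright in place. The handle is down, and the bystanders are at the same pixels as at the start. Handing in.

```bash
python3 -c "
from rig import bot
print(bot.finish_job(), bot.state()['clock'])"
```

```text
the job is handed in; nothing more can be done
the job is handed in; nothing more can be done
```

The job is handed in at about 28 s of the 72 s allowed, with the heaviest tin held up in the gripper; no verdict was reported.

- **Handle:** I swung it over to the far side until I felt a firm stop at 26 N. The pictures show it lying across both catches, and it stayed there.
- **Tins:** I lifted each one about 5 cm, from left to right, and set it back down upright. The wrist force read about 1.6 N for the left, 4.9 N for the middle and 1.5 N for the right. That makes the middle tin the heaviest, at roughly 0.49 kg.
- **Finish:** I picked up the middle tin again and held it about 13 cm above where it stood. It was upright and still, with a 57 mm grip and about 4.8 N of load.
- **Last pictures:** The two lighter tins stand upright in their compartments. The stand, saucer, press and bonbonniere show no visible movement.

No check failed. The force readings are noisy, by about ±0.7 N, but the gap between the heavy tin and the light ones is far larger than that.

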